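Swap the latched holder on the aligner's loading rail

ROBOT

A 6-joint arm with a two-finger parallel gripper is mounted at the origin on the work surface. World frame = base frame: x ahead of the robot, y to its left, z up, the work surface at z = 0. Lengths are in mm, angles in rad, forces in N, time in s.
With the tool pointing down it reaches from about 300 to 850 mm from the base axis. Payload 5.4 kg.
Tool frame: the origin (TCP) lies at the very end of the fingers, on their centre line; the grasp point (between the pads) lies 19 mm behind it; z points along the fingers, y is the line along which they close (so a half turn about z gives the same grasp; the last joint's range is limited). The gripper opens to 85 mm and grips with 20 to 120 N. Pads are 22 mm wide; open, the fingers measure 114 mm over their backs; the gripper's body (76 mm by 85 mm) begins 54 mm behind the grasp point. The pads swing forward as they close: fully open they stand 13 mm farther back than shut.
Start: joints at [1, 0.158, 1.597, -0, 1.386, -0.21], TCP at [202.997, 537.958, 231.299] pointing down, gripper open.
Joint ranges: [-2.91, 2.91], [-0.94, 2.29], [0.18, 2.7], [-1.29, 4.43], [0.17, 2.64], [-3, 3]. Speed limits (rad/s): [2.57, 2.57, 3.14, 3.14, 3.14, 3.14].

INTERFACE

Orientations are given as a rotation vector (axis times angle).
In Python, from rig import robot, cams gives the robot as it stands.
- The arm moves only by the tool play_rows, never from a script. Its argument "motion" is text: rows parted by semicolons, each of 7 numbers parted by spaces: the shift along the tool's x, y, z in units of 60 mm (1.0 is 60 mm), then the turn, a rotation vector about the tool's x, y, z in units of 5 degrees (1.0 is 5 degrees), then the gripper command: -1 is shut, 1 is fully open, values between are in proportion. A call has 1 to 5 rows; each row shifts and turns the commanded pose from where the row before left it, along the tool's axes as they then stand; what a row does not reach is not made up. A row lasts 1/8 s, in which the tool goes at most 62.5 mm and 10.7 degrees, less where a joint would pass 70% of its speed; a pose out of reach is approached as far as the arm can. A call is refused whole if a number of a shift passes 1 or a number of a turn 1, either way. A call with a gripper value outside its range is refused whole. The fingers move at their own pace and stop on an object; "squeeze" is the grip in N (left out, the last holds). Time passes only in rows, so rows that do not move let the fingers close. It gives the time, the measured TCP pose, the force, the opening and the grip force at its end, in the units of the state.
- robot.get_state(): the state, without advancing time (a new reading comes with each control period).
- cams.grab_frame(name): name is "scene" or "top" or "wrist"; returns the picture (400x640x3 uint8, blue, green, red); there is no depth.
- cams.camera_model(name): a dict with "mtx" (3x3 intrinsics, pixels), "dist_coeffs" ([k1, k2, p1, p2, k3] as OpenCV has them; the pictures are not rectified), "extrinsics" (4x4, takes a point from camera to world coordinates). Camera axes: x right, y up, looking along -z (the intrinsics and any distortion apply to the point x, -y, -z); pixel columns grow to the right and rows downward; lengths in mm; the calibration is good to about 2 mm. A picture is of the moment at which its call begins: read the wrist's pose just before it. camera_model takes no time and is no camera call; for the wrist camera it gives the pose at the moment of the call.
- robot.hand_in(): hands the job in; it is judged then, once.
The state is a dict: "clock": time; "q": joint angles; "qvel": joint speeds; "effort": joint torques, N m; "position": TCP position; "ee_rot": TCP orientation; "force": force on the tool from outside, world axes, zero at the start; "ft_torque": the same for the moment, N m; "finger_gap": opening from 0.0 (shut) to 1.0 (fully open); "finger_force": force on a finger pad.
Only numpy, scipy, OpenCV 4.12 (cv2) and the standard library are available. Lean on these libraries where they do the work, as an engineer would, in place of code of your own. Each camera call takes 0.05 s, during which the arm holds its last target. There are 200 camera calls.

TASK

Change the mask holder on the aligner's loading rail: press the catch pad so that the used holder springs loose, slide it out of the rail, lay it flat in the storage case (slide its cover back first) and leave the cover fully shut over it. Also set the fresh holder, now lying on the table, on the open end of the rail and slide it in until the catch clicks up behind it. Leave everything else on the bench alone.

Things in the scene. Friction and masses are not known exactly. Their poses are not given: they have to be found in the camera images.
- rail: fixed loading rail of the aligner. Origin: on the table top, under the centre of a holder latched home; x along the rail from its open end (x = -175 mm) towards its end stop, y to the left of that, z up. Holders lie with their x along the rail's x and slide on a flat bed 120 mm wide, 25 mm above the table
- rail_load (a point): a point on the top of the bed, 118 mm before home on the rail's centre line: with its centre over it a holder is clear of guides and lips and can be set down or lifted off
- rail_mouth (a point): middle of the guides' mouth on the bed, 70 mm before home. From here to x = -38 mm flared guides narrow from 112 to 85 mm, then side walls 85 mm apart. From x = -19 mm to the stop, lips (tops 42 mm above the table, 69 mm apart) reach over the slab's long edges, 13 mm above the bed: a holder is free to be lifted only with its centre at x < -72 mm
- rail_stop (a point): face of the end stop, on the bed, 60 mm past home: a holder can go 10 mm past home. A spring plunger in it pushes back on the holder over its last 22 mm (7 N at home, 3 N when 22 mm out, plus drag of 20 N per m/s): sliding in takes about 8 to 15 N, and a holder not caught is pushed back out
- catch (a joint): spring catch: tooth and press pad move together. 0 = up, 0.010 m = fully down. Up, the tooth stands 6 mm above the bed with its face at x = -50 mm, behind the slab of a latched holder, ramped on the open side. From 0.007 down it lets go: the plunger pushes the holder about 20 mm out, which then keeps the tooth down. A holder slid in pushes it down; it snaps up when the centre passes home
- catch_pad (a point): centre of the top of the catch's grey press pad, 36 (x) x 32 (y) mm, left of the rail: 55 mm before and 92 mm left of the rail's origin, 45 mm above the table when up. Pressed straight down by up to 10 mm; 1 to 2 N spring, up to about 10 N while a latched holder bears on the tooth
- used_c (a point): the used holder, latched in the rail at the start. Plain aluminium: flat slab 100 (x) x 80 (y) x 10 mm with an upright grip block in the middle of its top, 40 (x) x 24 (y) mm and 44 mm tall (54 mm tall in all); 0.3 to 0.45 kg; the same end for end. Point: its centre, 27 mm above its underside; axes as the holder's
- fresh_c (a point): the fresh holder, lying on the table at the start. Plain aluminium: flat slab 100 (x) x 80 (y) x 10 mm with an upright grip block in the middle of its top, 40 (x) x 24 (y) mm and 44 mm tall (54 mm tall in all); 0.3 to 0.45 kg; the same end for end. Point: its centre, 27 mm above its underside; axes as the holder's
- case: fixed open-topped black storage case, 160 (x) x 150 (y) x 68 mm, walls and floor 5 mm thick (inside 150 x 140 mm, 63 mm deep). Origin: centre of its underside; axes along its sides, x the way its cover slides open (away from the robot). It stands on the left or the right of the rail
- cover (a joint): sliding cover of the case, a 160 x 148 x 6 mm plate, underside 69 mm above the table. 0 = shut, 0.145 m = fully open: it then stands out beyond the case on the case's +x side, leaving the case's opening clear. Stays where it is left, 1.5 to 2 N to slide
- cover_grip (a point): centre of the grip block on top of the cover, 50 (x) x 20 (y) x 30 mm tall, from 75 to 105 mm above the table; when shut it is 20 mm on the -x side of the case's centre; moves with the cover
- eyepiece: bystander, leave alone: spare eyepiece standing upright, aluminium, 48 mm across, 78 mm tall; origin at the centre of its underside
- mask_box: bystander, leave alone: closed flat white box, 90 x 90 x 22 mm; origin at the centre of its underside
- wash: bystander, leave alone: white plastic bottle, 60 mm across, 140 mm tall; origin at the centre of its underside
- boat: bystander, leave alone: white slotted wafer boat, 120 x 100 x 56 mm; origin at the centre of its underside
- jar: bystander, leave alone: amber jar with black cap, 56 mm across, 60 mm tall; origin at the centre of its underside
- wand: bystander, leave alone: black handling wand with a flat steel tip, lying flat, 170 x 22 x 14 mm; origin under the middle of its 120 mm handle, x towards the tip
There are look-alikes about, which are no part of the job. What is shaped like the case but pink is not meant.

How it is judged (in metres and radians):
On the way, in this order (a step that is already met when the one before it is completed fails the run):
1. the catch is pressed down and the used holder has sprung loose by at least 8 mm (value of joint catch above 0.004 m and x of used_c in the frame of rail below -0.008 m), for 0.05 s.
2. the used holder lies flat in the storage case (x of used_c in the frame of case between -0.045 and 0.045 m and y of used_c in the frame of case between -0.045 and 0.045 m and z of used_c in the frame of case below 0.038 m and angle between used_c's own z axis and vertical below 0.1 rad and linear speed of used below 0.02 m/s), for 0.2 s.
At the end, for the whole second after the job is handed in: Used holder flat and still in the case (centre within 45 mm of its centre each way, tilt under 0.1 rad), cover shut within 8 mm; fresh holder flat and still in the rail, centre -4 to +6 mm from home along it and within 6 mm across, catch up within 3 mm (all of step 2 and value of joint cover below 0.008 m and x of fresh_c in the frame of rail between -0.004 and 0.006 m and y of fresh_c in the frame of rail between -0.006 and 0.006 m and z of fresh_c in the frame of rail below 0.056 m and angle between fresh_c's own z axis and vertical below 0.06 rad and value of joint catch below 0.003 m and linear speed of fresh below 0.02 m/s); the robot touches nothing.
It fails at once if a bystander (eyepiece, jar, white box, bottle, wafer boat or wand) is moved by more than 30 mm (distance of any of eyepiece, mask_box, wash, boat, jar, wand from where it was at the start of the episode above 0.03 m).
It also fails if it takes over 72 s, if anything falls off the work surface, if the arm or the gripper's body presses on something with over 40 N, if the wrist force passes 120 N, or if a joint passes its speed limit or range.

## Working session

There is one attempt and no reset: what is moved stays moved. The work goes in short steps, Python scripts to look and compute and a tool call to move; the robot and the scene stay as the last step left them, time stands still between calls to the robot, and variables do not carry over. Pictures are saved under pics/ and viewed, at most 13 in all, crops included, and the job is handed in when it is done.

Besides the shell and the picture viewer there is one more tool, called after ">>>" by a JSON object that holds its "name" and its "arguments", one argument or row to a line. play_rows: Moves the arm, as the interface text tells. Its arguments: {"type":"object","properties":{"motion":{"type":"string"},"squeeze":{"type":"number"}},"required":["motion"]}

```bash
ls; mkdir -p pics; cat > h.py <<'E'
import numpy as np, cv2
from rig import robot, cams
from scipy.spatial.transform import Rotation as R
def snap(n,f):
    m=cams.camera_model(n); im=cams.grab_frame(n); cv2.imwrite('pics/'+f,im); return im,m
def cast(m,uv,z):
    uv=np.array(uv,float).reshape(-1,1,2)
    p=cv2.undistortPoints(uv,np.array(m['mtx'],float),np.array(m['dist_coeffs'],float)).reshape(-1,2)
    E=np.array(m['extrinsics']); d=np.c_[p[:,0],-p[:,1],-np.ones(len(p))]@E[:3,:3].T
    o=E[:3,3]; return o+d*((z-o[2])/d[:,2])[:,None]
def proj(m,P):
    E=np.array(m['extrinsics']); c=(np.array(P,float).reshape(-1,3)-E[:3,3])@E[:3,:3]
    c=c*[1,-1,-1]
    return cv2.projectPoints(c,np.zeros(3),np.zeros(3),np.array(m['mtx'],float),np.array(m['dist_coeffs'],float))[0].reshape(-1,2)
E
python3 - <<'E'
from h import *
s=robot.get_state(); print(s)
for n in('top','scene'):
    im,m=snap(n,n+'0.png'); print(n,m['mtx'],m['dist_coeffs'],np.round(m['extrinsics'],3))
E
```

```text
pics
{'clock': 0.0, 'q': array([ 9.99876069e-01,  1.59034621e-01,  1.59827217e+00, -2.14493662e-05,
        1.38622222e+00, -2.10091418e-01]), 'qvel': array([0.00163531, 0.00084879, 0.00021509, 0.00049562, 0.00061616,
       0.0015981 ]), 'effort': array([-1.10281693e-03, -3.96013105e+01, -3.31424654e+01, -2.26179395e-04,
        8.57370032e-03,  2.21116693e-05]), 'position': array([202.68034085, 537.427969  , 230.30502239]), 'ee_rot': array([-5.63583745e-01, -3.08989669e+00,  2.82460004e-03]), 'force': array([-0.70860758, -0.16710834, -0.42918899]), 'ft_torque': array([ 0.00463705, -0.03277004, -0.00426102]), 'finger_force': 0.0, 'finger_gap': 0.9989767320417965}
top [[473.18035504   0.         320.59312574]
 [  0.         473.18035504 198.66300471]
 [  0.           0.           1.        ]] [-0.0284489  0.         0.         0.         0.       ] [[ 2.500000e-02  9.970000e-01 -7.000000e-02  3.773370e+02]
 [-1.000000e+00  2.400000e-02 -1.000000e-02  7.490000e+00]
 [-8.000000e-03  7.000000e-02  9.980000e-01  1.614628e+03]
 [ 0.000000e+00  0.000000e+00  0.000000e+00  1.000000e+00]]
scene [[512.41678657   0.         320.76552675]
 [  0.         512.41678657 197.95509203]
 [  0.           0.           1.        ]] [-0.02627207  0.          0.          0.          0.        ] [[-1.040000e-01 -6.950000e-01  7.120000e-01  1.618434e+03]
 [ 9.950000e-01 -7.800000e-02  6.800000e-02  1.228450e+02]
 [ 8.000000e-03  7.150000e-01  6.990000e-01  1.200123e+03]
 [ 0.000000e+00  0.000000e+00  0.000000e+00  1.000000e+00]]
```

View pics/top0.png

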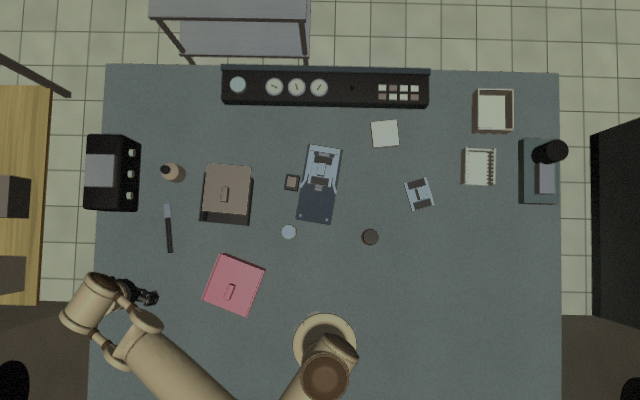

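View pics/scene0.png

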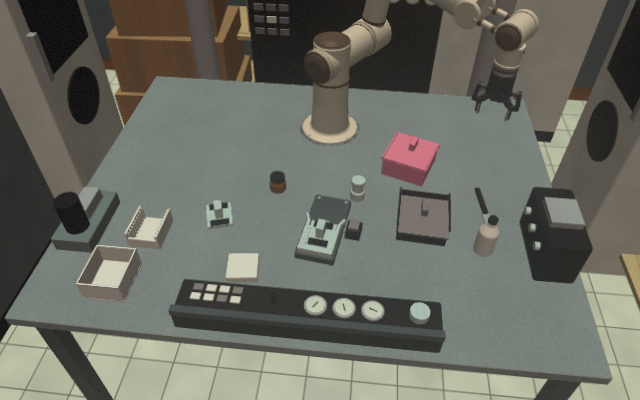

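The top view shows the rail with its pad at (292,182), its dark open end near (316,205) and the latched holder at about (322,165). The fresh holder is at (419,194), the eyepiece at (289,232) and the jar at (370,237). Two things have the case's shape: the black one with a brownish cover at (227,193) and the pink one at (234,285). The black one fits the description. I'll confirm it in an enlarged crop.

```bash
python3 - <<'E'
from h import *
im=cv2.imread('pics/top0.png')[135:255,190:445]
im=cv2.resize(im,None,fx=3.1,fy=3.1,interpolation=cv2.INTER_CUBIC)
im=np.clip(255*(im/255.)**0.6,0,255).astype(np.uint8)
cv2.imwrite('pics/crop0.png',im)
m=cams.camera_model('top')
for n,p,z in [('rail holder top',(322,165),79),('fresh',(419,194),54),('case/grip',(225,193),105),('pad',(292,182),45),('eyepiece',(289,232),78),('jar',(370,237),60)]: print(n,cast(m,p,z).round())
E
```

```text
rail holder top [[595.  20.  79.]]
fresh [[ 510. -303.   54.]]
case/grip [[494. 329. 105.]]
pad [[540. 119.  45.]]
eyepiece [[374. 122.  78.]]
jar [[ 364. -142.   60.]]
```

View pics/crop0.png

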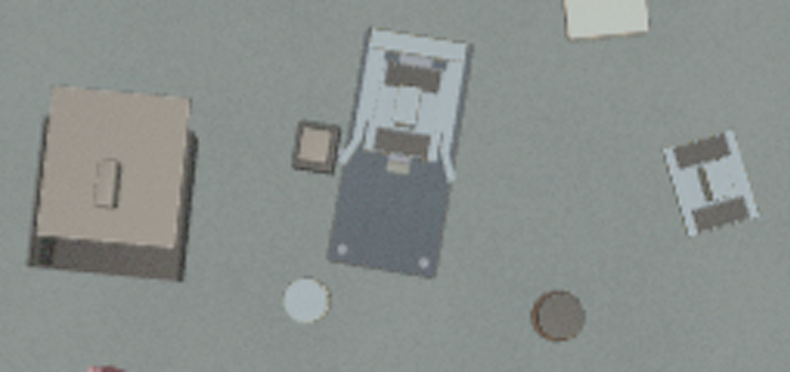

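The crop confirms that the black case, with its grey-brown cover standing slightly ajar, is the one meant; the pink one is excluded. The rail opens towards the robot, and the fresh holder lies at right, turned by about 15°. Next I'll build a planning helper and check the wrist camera offset.

```bash
cat >> h.py <<'E'
def pose():
    s=robot.get_state(); M=R.from_rotvec(s['ee_rot']).as_matrix(); return np.array(s['position']),M
def yawof(M): return np.degrees(np.arctan2(M[1,0],M[0,0]))
def plan(wps,p=None,M=None):
    """wps: (x,y,z,yaw,grip[,maxstep]); prints rows from given or measured pose"""
    if p is None: p,M=pose()
    for w in wps:
        Mt=R.from_euler('ZX',[w[3],180],degrees=True).as_matrix()
        d=np.array(w[:3],float)-p; rv=R.from_matrix(M.T@Mt).as_rotvec(degrees=True)
        st=w[5] if len(w)>5 else 58
        n=max(1,int(np.ceil(max(np.linalg.norm(d)/st,np.abs(rv).max()/4.95))))
        sl=R.from_matrix(M); rows=[]
        for i in range(n):
            Mi=(sl*R.from_rotvec(rv*i/n,degrees=True)).as_matrix()
            rows.append(' '.join('%.2f'%(v+0) for v in np.r_[Mi.T@d/n/60,rv/n/5,w[4]]))
        print(np.round(w[:4],1),n); 
        for i in range(0,n,5): print('  ','; '.join(rows[i:i+5]))
        p,M=np.array(w[:3],float),Mt
E
python3 - <<'E'
from h import *
p,M=pose(); m=cams.camera_model('wrist'); E=np.array(m['extrinsics'])
print(yawof(M),(M.T@(E[:3,3]-p)).round(1),(M.T@E[:3,:3]).round(3),m['mtx'][0][0],m['dist_coeffs'])
plan([(430,240,380,172,1)])
E
```

```text
159.3257813845204 [  71.6    0.7 -142. ] [[ 0.001  0.96   0.278]
 [ 1.    -0.001  0.   ]
 [ 0.001  0.278 -0.96 ]] 318.71206229436547 [-0.05576441  0.          0.          0.          0.        ]
[430 240 380 172] 7
   -0.76 -0.47 -0.36 -0.00 -0.00 -0.36 1.00; -0.74 -0.50 -0.36 -0.00 -0.00 -0.36 1.00; -0.72 -0.52 -0.36 -0.00 -0.00 -0.36 1.00; -0.71 -0.54 -0.36 -0.00 -0.00 -0.36 1.00; -0.69 -0.56 -0.36 -0.00 -0.00 -0.36 1.00
   -0.67 -0.58 -0.36 -0.00 -0.00 -0.36 1.00; -0.65 -0.61 -0.36 -0.00 -0.00 -0.36 1.00
```

```bash
python3 - <<'E'
from h import *
plan([(390,30,280,172,1)])
E
```

```text
[390  30 280 172] 10
   -0.59 -0.68 -0.08 -0.00 -0.00 -0.25 1.00; -0.58 -0.69 -0.08 -0.00 -0.00 -0.25 1.00; -0.56 -0.71 -0.08 -0.00 -0.00 -0.25 1.00; -0.54 -0.72 -0.08 -0.00 -0.00 -0.25 1.00; -0.53 -0.73 -0.08 -0.00 -0.00 -0.25 1.00
   -0.51 -0.74 -0.08 -0.00 -0.00 -0.25 1.00; -0.50 -0.75 -0.08 -0.00 -0.00 -0.25 1.00; -0.48 -0.76 -0.08 -0.00 -0.00 -0.25 1.00; -0.46 -0.77 -0.08 -0.00 -0.00 -0.25 1.00; -0.44 -0.78 -0.08 -0.00 -0.00 -0.25 1.00
```

>>> {"name": "play_rows", "arguments": {
  "motion": "-0.59 -0.68 -0.08 0 0 -0.25 1; -0.58 -0.69 -0.08 0 0 -0.25 1; -0.56 -0.71 -0.08 0 0 -0.25 1; -0.54 -0.72 -0.08 0 0 -0.25 1; -0.53 -0.73 -0.08 0 0 -0.25 1"
}}

```text
clock: 0.72
position: [296.6, 282.5, 255.1]
ee_rot: [-0.392, -3.117, 0.0]
force: [0.8, -0.2, 0.5]
finger_gap: 1.004
finger_force: 0.0
```

>>> {"name": "play_rows", "arguments": {
  "motion": "-0.51 -0.74 -0.08 0 0 -0.25 1; -0.5 -0.75 -0.08 0 0 -0.25 1; -0.48 -0.76 -0.08 0 0 -0.25 1; -0.46 -0.77 -0.08 0 0 -0.25 1; -0.44 -0.78 -0.08 0 0 -0.25 0"
}}

```text
clock: 1.35
position: [390.0, 29.6, 279.3]
ee_rot: [0.223, 3.133, 0.0]
force: [0.3, 1.0, -0.3]
finger_gap: 0.821
finger_force: 0.0
```

>>> {"name": "play_rows", "arguments": {
  "motion": "0 0 0 0 0 0 -1; 0 0 0 0 0 0 -1"
}}

```text
clock: 1.6
position: [389.5, 31.7, 278.9]
ee_rot: [-0.225, -3.132, -0.001]
force: [0.0, 0.3, -0.7]
finger_gap: 0.378
finger_force: 0.0
```

```bash
python3 - <<'E'
from h import *
im,m=snap('wrist','w0.png'); import pickle; pickle.dump(m,open('w0.pkl','wb')); p,M=pose(); print(p,yawof(M),robot.get_state()['clock'])
im=cv2.resize(im,(800,500),interpolation=cv2.INTER_CUBIC)
cv2.imwrite('pics/w0v.png',np.clip(255*(im/255.)**0.6,0,255).astype(np.uint8))
E
```

```text
[389.39151114  32.19807275 278.89105565] 171.8742498553322 1.65
```

View pics/w0v.png

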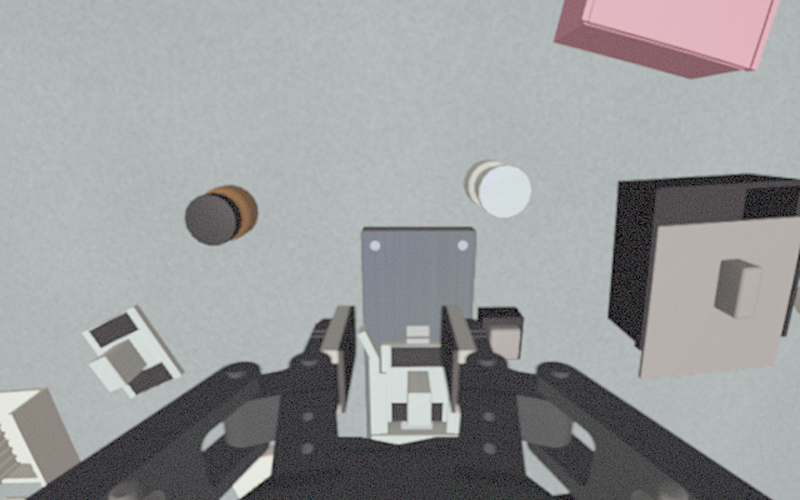

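The wrist view is upside down, with the robot side at the top. It shows the bed plate's near edge at (362–475, 228), the pad's light top at (505,342), the fresh holder at (132,350), and the case at right with its cover ajar and its grip at (742,290). Now I'll fit edges.

```bash
cat >> h.py <<'E'
def edge(g,a,b,w=5,sgn=0):
    """fit line near segment a-b (px) at strongest gradient; sgn: +1/-1 = brighter/darker on the normal side; returns 2 pts"""
    a,b=np.array(a,float),np.array(b,float); L=np.linalg.norm(b-a); t=(b-a)/L; n=np.array([-t[1],t[0]])
    o=np.arange(-w,w+.01,.25); pts=[]
    for s in np.arange(0,L,1):
        q=(a+t*s+o[:,None]*n).astype(np.float32)
        v=cv2.remap(g,q[:,0][None],q[:,1][None],cv2.INTER_LINEAR)[0]
        d=np.gradient(cv2.GaussianBlur(v[None],(0,0),2)[0]); d=d*sgn if sgn else abs(d)
        pts.append(q[d.argmax()])
    pts=np.array(pts); l=cv2.fitLine(pts.astype(np.float32),cv2.DIST_HUBER,0,.01,.01).ravel()
    r=np.median(abs((pts-l[2:])@np.array([-l[1],l[0]])))
    c=l[2:]; d=l[:2]*np.sign(l[:2]@t)
    return c+d*((a-c)@d), c+d*((b-c)@d), r
def inter(l1,l2):
    c=np.cross(np.cross([*l1[0],1],[*l1[1],1]),np.cross([*l2[0],1],[*l2[1],1])); return c[:2]/c[2]
E
python3 - <<'E'
from h import *
import pickle
m=pickle.load(open('w0.pkl','rb')); im=cv2.imread('pics/w0.png'); g=cv2.cvtColor(im,cv2.COLOR_BGR2GRAY).astype(np.float32)
k=.8
def E(a,b,w=4,s=0): 
    e=edge(g,np.array(a)*k,np.array(b)*k,w,s); return e
def show(name,segs,z,w=4):
    L=[E(*s,w) for s in segs]; pts=np.array([inter(L[i],L[(i+1)%len(L)]) for i in range(len(L))])
    P=cast(m,pts,z)[:,:2]; print(name,'res',[round(float(l[2]),2) for l in L],'px/k',(pts/k).round(1).tolist())
    print('  ',P.round(1).tolist(),'len',np.linalg.norm(np.roll(P,-1,0)-P,axis=1).round(1)); return P
# rail
Ln=E((368,228),(470,228));Ll=E((362,238),(362,300));Lr=E((475,238),(474,300))
A,B=inter(Ln,Ll),inter(Ln,Lr); P=cast(m,[A,B,Ll[1],Lr[1]],25); print('rail',P.round(1)[:,:2].tolist(),'w',np.linalg.norm(P[0]-P[1]))
print(' profile near',g[int(222*k):int(236*k),int(420*k)].tolist())
for a,b in((0,2),(1,3)): d=P[b]-P[a]; print(' ang',np.degrees(np.arctan2(d[1],d[0])))
d=P[1]-P[0]; print(' ang near',np.degrees(np.arctan2(-d[0],d[1])))
Q=show('pad',[((492,326),(518,326)),((521,330),(521,356)),((518,359),(493,359)),((489,356),(489,330))],45,3); print(Q.mean(0))
# fresh slab : long edge right, near edge
Q=show('freshblock top',[((100,358),(127,341)),((130,342),(147,360)),((143,372),(116,390)),((110,388),(92,368))],54,3);print(Q.mean(0))
L1=E((140,310),(179,370));L2=E((86,332),(134,308)); 
P=cast(m,[L1[0],L1[1],L2[0],L2[1],inter(L1,L2)],10)[:,:2]; print('fresh',P.round(1).tolist())
for a,b in((0,1),(2,3)): d=P[b]-P[a]; print(' ang',np.degrees(np.arctan2(d[1],d[0])))
E
python3 - <<'E'
import cv2,numpy as np
im=cv2.imread('pics/w0.png')
a=im[240:330,50:160]; b=im[130:310,480:640]; c=im[175:300,270:430]
f=lambda x,s:cv2.resize(x,s,interpolation=cv2.INTER_CUBIC)
v=np.hstack([f(a,(366,300)),f(c,(384,300))]); v=np.vstack([v,np.hstack([f(b,(266,300)),np.zeros((300,484,3),np.uint8)])])
cv2.imwrite('pics/w0c.png',np.clip(255*(v/255.)**0.6,0,255).astype(np.uint8))
E
```

```text
rail [[397.4, -7.3], [414.2, 110.2], [477.3, -18.7], [494.2, 99.0]] w 118.67557474493368
 profile near [151.0, 150.0, 148.0, 140.0, 86.0, 45.0, 33.0, 62.0, 86.0, 90.0, 87.0]
 ang -8.113506215625648
 ang -7.908619361262928
 ang near -8.130822848556932
pad res [0.0, 0.09, 0.46, 0.46] px/k [[522.8, 328.5], [519.7, 360.5], [491.2, 355.1], [489.2, 328.5]]
   [[525.1, 145.3], [562.8, 140.2], [551.6, 110.0], [519.9, 110.2]] len [38.1 32.2 31.7 35.4]
[539.85409693 126.44085965]
freshblock top res [0.17, 0.06, 0.5, 0.07] px/k [[127.7, 337.7], [148.1, 366.1], [111.2, 394.1], [87.2, 362.7]]
   [[474.2, -267.1], [509.8, -256.0], [539.2, -311.5], [497.7, -324.7]] len [37.3 62.8 43.6 62.2]
[ 505.22130515 -289.82973494]
fresh [[462.6, -281.5], [543.2, -256.3], [479.5, -354.1], [456.2, -283.5], [456.2, -283.5]]
 ang 17.344528809654438
 ang 108.26497300456649
```

View pics/w0c.png

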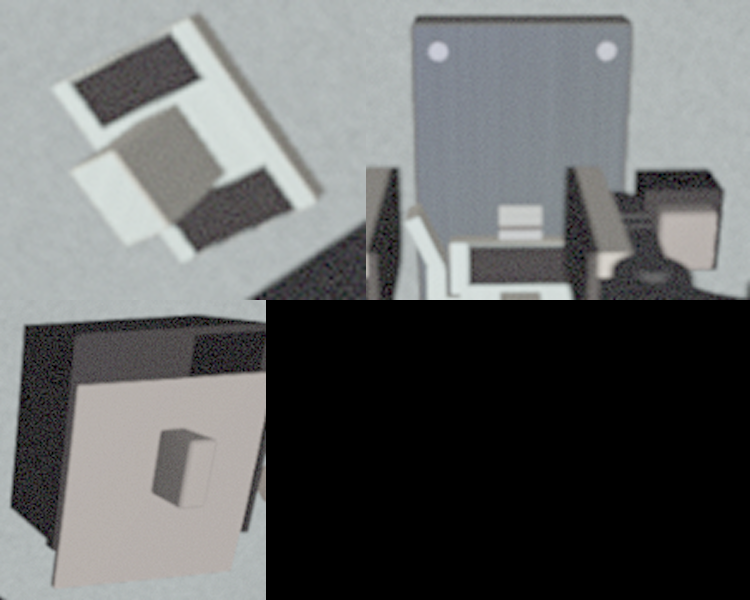

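```bash
python3 - <<'E'
from h import *
import pickle
m=pickle.load(open('w0.pkl','rb')); im=cv2.imread('pics/w0.png'); g=cv2.cvtColor(im,cv2.COLOR_BGR2GRAY).astype(np.float32)
r=lambda a:np.array(a)
ang=lambda P,Q:np.degrees(np.arctan2(Q[1]-P[1],Q[0]-P[0]))
# rail near top edge: dark->bright downward
e=edge(g,(300,186),(370,186),3,1); print('near edge',e[0],e[1],e[2]); 
s1=edge(g,(289.6,195),(289.6,240),3); s2=edge(g,(380,195),(379.2,240),3)
for n,l in(('near',e),('L',s1),('R',s2)): print(n,cast(m,[l[0],l[1]],25)[:,:2].round(1).tolist())
N=cast(m,[inter(e,s1),inter(e,s2)],25)[:,:2]; print('corners',N.round(1),np.linalg.norm(N[0]-N[1]))
a=np.radians(-8.05); x=np.array([np.cos(a),np.sin(a)]); y=np.array([-x[1],x[0]])
O=N.mean(0)+175*x; print('rail origin',O, 'pad pred',O-55*x+92*y)
fa=lambda u,v:(50+u/3.327,240+v/3.33); 
B=cast(m,[fa(70,170),fa(118,150),fa(175,230),fa(130,247)],54)[:,:2]; print('fresh block',B.round(1).tolist(),B.mean(0),ang(B[1],B[2]),ang(B[0],B[3]))
S=cast(m,[fa(52,88),fa(185,22),fa(310,200),fa(188,262)],10)[:,:2]; print('fresh slab',S.round(1).tolist(),S[[0,2]].mean(0),S[[1]],np.linalg.norm(np.roll(S,-1,0)-S,axis=1),ang(S[1],S[2]))
fb=lambda u,v:(480+u/1.6625,130+(v-300)/1.6667)
G=cast(m,[fb(187,440),fb(215,440),fb(207,507),fb(180,508)],105)[:,:2]; print('grip',G.round(1).tolist(),G.mean(0))
C=cast(m,[fb(77,385),fb(53,585),fb(266,372)],75)[:,:2]; print('cover',C.round(1).tolist(),ang(C[0],C[1]),ang(C[0],C[2]))
C=cast(m,[fb(25,325),fb(13,508)],68)[:,:2]; print('case rim',C.round(1).tolist())
# top view
T=cv2.imread('pics/top0.png'); mt=cams.camera_model('top'); f=lambda u,v:(190+u/3.1,135+v/3.1)
C=cast(mt,[f(54,86),f(190,99),f(175,248),f(38,235)],75)[:,:2]; print('top cover',C.round(1).tolist(),C.mean(0),ang(C[3],C[0]))
C=cast(mt,[f(28,266),f(184,281)],0)[:,:2]; print('top case near bottom?',C.round(1).tolist())
C=cast(mt,[f(28,266),f(184,281)],68)[:,:2]; print('top case near rim?',C.round(1).tolist())
print('pad',cast(mt,f(318,145),45).round(1),'eyep',cast(mt,f(307,300),78).round(1),'block',cast(mt,f(405,108),79).round(1))
E
```

```text
near edge [300.00070511 184.23893158] [370.00069677 184.26700437] 0.013194213
near [[403.8, 7.1], [416.5, 95.3]]
L [[415.7, -10.1], [477.3, -18.6]]
R [[432.5, 107.6], [494.2, 99.0]]
corners [[401.6  -8.1]
 [418.5 109.6]] 118.95076440214967
rail origin [583.34707752  26.24227707] pad pred [541.77245852 125.03777826]
fresh block [[499.2, -323.4], [492.7, -298.8], [531.7, -287.7], [537.5, -310.7]] [ 515.2923743  -305.14539804] 15.853385516810382 18.23129171015882
fresh slab [[479.8, -359.8], [457.1, -285.9], [549.3, -257.1], [574.8, -327.2]] [ 514.54966805 -308.47003536] [[ 457.14827018 -285.89894436]] [ 77.29911923  96.5434089   74.52817779 100.4187134 ] 17.334917478068345
grip [[463.8, 324.5], [466.8, 344.8], [515.7, 345.2], [513.1, 324.9]] [489.82034787 334.85747396]
cover [[425.2, 266.2], [581.5, 255.0], [435.0, 408.0]] -4.088913197951958 86.06165291282845
case rim [[380.8, 233.1], [514.8, 225.7]]
top cover [[594.4, 397.5], [583.8, 252.2], [425.7, 262.5], [435.8, 407.8]] [509.88600676 330.03265022] -3.729848235181232
top case near bottom? [[404.1, 437.0], [391.9, 263.7]]
top case near rim? [[403.0, 418.9], [391.3, 252.9]]
pad [[541.2 117.3  45. ]] eyep [[374.6 121.8  78. ]] block [[579.   24.3  79. ]]
```

```bash
python3 - <<'E'
from h import *
import pickle
m=pickle.load(open('w0.pkl','rb'))
fc=lambda u,v:(270+(u-366)/2.4,175+v/2.4)
P=cast(m,[fc(660,210),fc(716,210),fc(716,268),fc(662,268)],45); print(P.round(1),P.mean(0))
plan([(541.5,123,110,172,-1),(541.5,123,56,172,-1,30),(541.5,123,33,172,-1,12)])
E
```

```text
[[519.7 111.8  45. ]
 [524.2 142.2  45. ]
 [560.1 140.4  45. ]
 [555.6 110.3  45. ]] [539.89274691 126.156186    45.        ]
[541.5 123.  110.  172. ] 5
   -0.46 0.37 0.56 0.00 -0.00 -0.01 -1.00; -0.46 0.37 0.56 0.00 -0.00 -0.01 -1.00; -0.46 0.37 0.56 0.00 -0.00 -0.01 -1.00; -0.46 0.37 0.56 0.00 -0.00 -0.01 -1.00; -0.46 0.37 0.56 0.00 -0.00 -0.01 -1.00
[541.5 123.   56.  172. ] 2
   -0.00 -0.00 0.45 0.00 0.00 0.00 -1.00; -0.00 -0.00 0.45 0.00 0.00 0.00 -1.00
[541.5 123.   33.  172. ] 2
   -0.00 -0.00 0.19 0.00 0.00 0.00 -1.00; -0.00 -0.00 0.19 0.00 0.00 0.00 -1.00
```

>>> {"name": "play_rows", "arguments": {
  "motion": "-0.46 0.38 0.56 0 0 0 -1; -0.46 0.38 0.56 0 0 0 -1; -0.46 0.38 0.56 0 0 0 -1; -0.46 0.38 0.56 0 0 0 -1; -0.46 0.38 0.56 0 0 0 -1"
}}

```text
clock: 2.28
position: [542.8, 127.3, 110.0]
ee_rot: [-0.219, -3.134, -0.0]
force: [-0.6, -0.4, 0.9]
finger_gap: -0.001
finger_force: 0.0
```

>>> {"name": "play_rows", "arguments": {
  "motion": "0 0 0.45 0 0 0 -1; 0 0 0.45 0 0 0 -1; 0 0 0 0 0 0 -1"
}}

```text
clock: 2.65
position: [539.7, 126.3, 54.9]
ee_rot: [-0.219, -3.128, 0.001]
force: [-0.6, -0.1, 0.2]
finger_gap: -0.001
finger_force: 0.0
```

>>> {"name": "play_rows", "arguments": {
  "motion": "0 0 0.19 0 0 0 -1; 0 0 0.18 0 0 0 -1; 0 0 0 0 0 0 -1"
}}

```text
clock: 3.02
position: [543.4, 124.8, 35.5]
ee_rot: [0.224, 3.132, 0.001]
force: [0.1, 0.0, 2.1]
finger_gap: -0.001
finger_force: 0.8
```

```bash
python3 - <<'E'
from h import *
plan([(541.5,123,70,172,-1),(545,150,125,172,0.3),(490,334.5,140,176,0.3),(490,334.5,84,176,0.3,40)])
E
```

```text
[541.5 123.   70.  172. ] 1
   0.03 -0.03 -0.57 0.01 0.02 -0.03 -1.00
[545 150 125 172] 2
   0.00 0.23 -0.46 0.00 0.00 0.00 0.30; 0.00 0.23 -0.46 0.00 0.00 0.00 0.30
[490.  334.5 140.  176. ] 4
   0.33 0.73 -0.06 -0.00 0.00 -0.20 0.30; 0.32 0.74 -0.06 -0.00 0.00 -0.20 0.30; 0.31 0.74 -0.06 -0.00 0.00 -0.20 0.30; 0.30 0.75 -0.06 -0.00 0.00 -0.20 0.30
[490.  334.5  84.  176. ] 2
   -0.00 -0.00 0.47 0.00 0.00 0.00 0.30; -0.00 -0.00 0.47 0.00 0.00 0.00 0.30
```

>>> {"name": "play_rows", "arguments": {
  "motion": "0 0 -0.57 0 0 0 -1; 0 0.23 -0.46 0 0 0 0.3; 0 0.23 -0.46 0 0 0 0.3; 0.33 0.73 -0.06 0 0 -0.2 0.3; 0.32 0.74 -0.06 0 0 -0.2 0.3"
}}

```text
clock: 3.65
position: [519.6, 245.1, 132.5]
ee_rot: [0.17, 3.136, -0.0]
force: [-0.4, -0.0, 0.6]
finger_gap: 0.648
finger_force: 0.0
```

>>> {"name": "play_rows", "arguments": {
  "motion": "0.31 0.74 -0.06 0 0 -0.2 0.3; 0.3 0.75 -0.06 0 0 -0.2 0.3; 0 0 0 0 0 0 0.3"
}}

```text
clock: 4.03
position: [490.9, 339.5, 139.3]
ee_rot: [0.108, 3.14, 0.0]
force: [0.6, -0.3, -0.3]
finger_gap: 0.649
finger_force: 0.0
```

```bash
python3 - <<'E'
from h import *
p,M=pose(); print(p,yawof(M))
im,m=snap('wrist','w1.png'); t,mt=snap('top','top1.png')
print(proj(m,[[490,334.5,105]]))
a=cv2.resize(t[140:215,270:350],(400,375),interpolation=cv2.INTER_CUBIC)
v=np.hstack([cv2.resize(im,(400,250),interpolation=cv2.INTER_AREA),np.zeros((250,0,3),np.uint8)])
v=np.hstack([np.vstack([v,np.zeros((125,400,3),np.uint8)]),a])
cv2.imwrite('pics/v1.png',np.clip(255*(v/255.)**0.6,0,255).astype(np.uint8))
plan([(490,334.5,84,176,0.3,40)])
E
```

```text
[490.91016521 339.48080823 139.34876569] 176.07277596445263
[[308.26828616 235.24956379]]
[490.  334.5  84.  176. ] 2
   0.01 -0.02 0.46 -0.01 -0.00 -0.01 0.30; 0.02 -0.02 0.46 -0.01 -0.00 -0.01 0.30
```

View pics/v1.png

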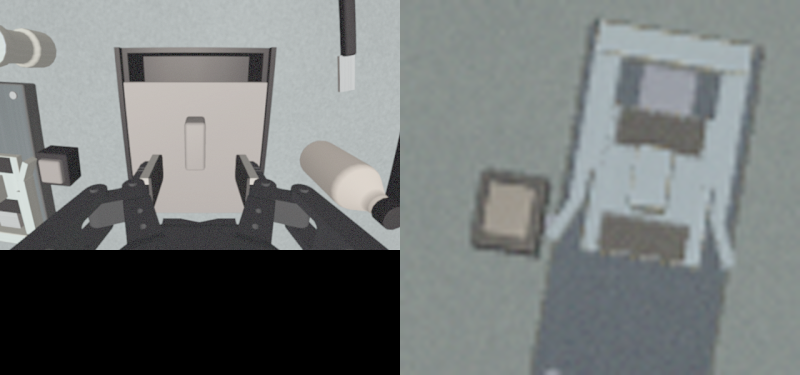

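The used holder has sprung out about 20 mm. The cover grip is under the gripper, at (195,143) in the half-size view.

>>> {"name": "play_rows", "arguments": {
  "motion": "0.02 -0.03 0.46 0 0 0 0.3; 0.02 -0.02 0.46 0 0 0 0.3; 0 0 0 0 0 0 -1; 0 0 0 0 0 0 -1; 0 0 0 0 0 0 -1",
  "squeeze": 30
}}

```text
clock: 4.75
position: [490.3, 335.7, 84.6]
ee_rot: [0.115, 3.137, 0.006]
force: [2.3, 7.7, -6.9]
finger_gap: 0.225
finger_force: 34.7
```

```bash
python3 - <<'E'
from h import *
p,M=pose(); print(p,yawof(M),robot.get_state()['finger_gap'],robot.get_state()['finger_force'])
a=np.radians(-4); d=np.array([np.cos(a),np.sin(a)])*113
plan([(p[0]+d[0],p[1]+d[1],p[2],176,-1,30)])
E
```

```text
[490.31988996 335.67809657  84.57021313] 175.78960039016977 0.22496545562619957 34.747411608695984
[603.  327.8  84.6 176. ] 4
   -0.47 0.00 0.00 0.01 0.01 -0.01 -1.00; -0.47 0.00 0.00 0.01 0.01 -0.01 -1.00; -0.47 0.00 0.00 0.01 0.01 -0.01 -1.00; -0.47 0.00 0.00 0.01 0.01 -0.01 -1.00
```

>>> {"name": "play_rows", "arguments": {
  "motion": "-0.47 0.01 0 0 0 0 -1; -0.47 0.01 0 0 0 0 -1; -0.47 0 0 0 0 0 -1; -0.46 0 0 0 0 0 -1; 0 0 0 0 0 0 -1"
}}

```text
clock: 5.38
position: [602.4, 327.9, 84.4]
ee_rot: [-0.115, -3.139, -0.003]
force: [-0.4, 3.0, -4.2]
finger_gap: 0.229
finger_force: 35.4
```

>>> {"name": "play_rows", "arguments": {
  "motion": "-0.07 0 0 0 0 0 -1; 0 0 0 0 0 0 -1"
}}

```text
clock: 5.62
position: [602.5, 327.9, 84.4]
ee_rot: [-0.113, -3.132, -0.0]
force: [-14.1, 2.9, 5.0]
finger_gap: 0.224
finger_force: 36.5
```

```bash
python3 - <<'E'
from h import *
p,M=pose(); print(p,robot.get_state()['force'])
plan([(p[0],p[1],p[2],176,0.3),(p[0],p[1],150,176,0.3),(563.5,29,160,172,0.1),(563.5,29,80,172,0.1),(563.5,29,48,172,0.1,30)])
E
```

```text
[602.48113714 327.925973    84.39312489] [-14.05990077   2.9423385    5.04338809]
[602.5 327.9  84.4 176. ] 1
   0.00 0.00 0.00 -0.00 -0.09 -0.03 0.30
[602.5 327.9 150.  176. ] 2
   0.00 0.00 -0.55 0.00 0.00 0.00 0.30; 0.00 0.00 -0.55 0.00 0.00 0.00 0.30
[563.5  29.  160.  172. ] 6
   0.05 -0.84 -0.03 0.00 -0.00 0.13 0.10; 0.04 -0.84 -0.03 0.00 -0.00 0.13 0.10; 0.03 -0.84 -0.03 0.00 -0.00 0.13 0.10; 0.02 -0.84 -0.03 0.00 -0.00 0.13 0.10; 0.01 -0.84 -0.03 0.00 -0.00 0.13 0.10
   0.00 -0.84 -0.03 0.00 -0.00 0.13 0.10
[563.5  29.   80.  172. ] 2
   -0.00 -0.00 0.67 0.00 0.00 0.00 0.10; -0.00 -0.00 0.67 0.00 0.00 0.00 0.10
[563.5  29.   48.  172. ] 2
   -0.00 -0.00 0.27 0.00 0.00 0.00 0.10; -0.00 -0.00 0.27 0.00 0.00 0.00 0.10
```

The cover is fully open, with the stop felt at 14 N. That puts the case centre at about (477.8, 336.6).

>>> {"name": "play_rows", "arguments": {
  "motion": "0.06 0 0 0 0 0 0.3; 0 0 0 0 0 0 0.3; 0 0 -0.55 0 0 0 0.3; 0 0 -0.55 0 0 0 0.1; 0.05 -0.84 -0.03 0 0 0.13 0.1"
}}

```text
clock: 6.25
position: [598.6, 279.2, 156.7]
ee_rot: [0.127, 3.129, 0.005]
force: [0.4, -1.0, 0.2]
finger_gap: 0.551
finger_force: 0.0
```

>>> {"name": "play_rows", "arguments": {
  "motion": "0.04 -0.84 -0.03 0 0 0.13 0.1; 0.03 -0.84 -0.03 0 0 0.13 0.1; 0.02 -0.84 -0.03 0 0 0.13 0.1; 0.01 -0.84 -0.03 0 0 0.13 0.1; 0 -0.84 -0.03 0 0 0.13 0.1"
}}

```text
clock: 6.88
position: [563.0, 25.1, 161.7]
ee_rot: [0.222, 3.131, -0.001]
force: [1.1, 0.2, 0.3]
finger_gap: 0.551
finger_force: 0.0
```

>>> {"name": "play_rows", "arguments": {
  "motion": "0 0 0 0 0 0 0.1; 0 0 0 0 0 0 0.1"
}}

```text
clock: 7.12
position: [563.1, 27.3, 161.1]
ee_rot: [0.222, 3.132, 0.0]
force: [0.2, 0.2, -0.6]
finger_gap: 0.552
finger_force: 0.0
```

```bash
python3 - <<'E'
from h import *
p,M=pose(); print(p,yawof(M))
im,m=snap('wrist','w2.png'); import pickle; pickle.dump(m,open('w2.pkl','wb'))
print(proj(m,[[563.5,29,79],[583.3,26.2,25],[410,50.6,25]]))
cv2.imwrite('pics/w2v.png',np.clip(255*(im/255.)**0.6,0,255).astype(np.uint8))
E
```

```text
[563.06807852  27.32297884 161.11273566] 171.89339985615536
[[319.43349684 211.8559798 ]
 [319.20502919 214.65590679]
 [319.21961498   2.02082936]]
```

View pics/w2v.png

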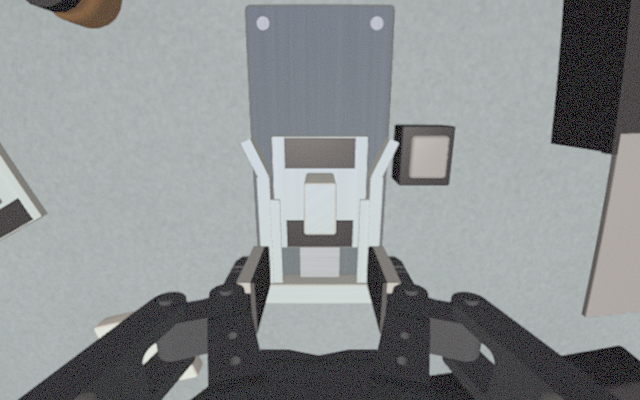

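The used holder's block top is at (320,207) and the bed's near edge at row 5, columns 247–393. I'll measure again from this picture.

```bash
python3 - <<'E'
from h import *
import pickle
m=pickle.load(open('w2.pkl','rb')); g=cv2.cvtColor(cv2.imread('pics/w2.png'),cv2.COLOR_BGR2GRAY).astype(np.float32)
e=edge(g,(255,8),(385,8),5,1); s1=edge(g,(248,20),(256,120),4); s2=edge(g,(393,20),(388,120),4)
N=cast(m,[inter(e,s1),inter(e,s2)],25)[:,:2]; print(e[0],e[1],N.round(1),np.linalg.norm(N[0]-N[1]))
a=np.radians(-8.05); x=np.array([np.cos(a),np.sin(a)]); y=np.array([-x[1],x[0]])
print('O',N.mean(0)+175*x)
for s in(s1,s2):
  P=cast(m,[s[0],s[1]],25); print(np.degrees(np.arctan2(*(P[1]-P[0])[[1,0]])))
L=[edge(g,p,q,3) for p,q in [((309,181),(331,181)),((336,186),(336,230)),((331,234),(308,234)),((304,230),(305,186))]]
B=np.array([inter(L[i],L[(i+1)%4]) for i in range(4)]); P=cast(m,B,79)[:,:2]; print(B.round(1).tolist(),P.mean(0),np.linalg.norm(np.roll(P,-1,0)-P,axis=1))
S=cast(m,[edge(g,(275,137),(365,137),4)[0],edge(g,(275,137),(365,137),4)[1]],35); print('slab near',S.round(1),S.mean(0)[:2]+50*x)
L=[edge(g,p,q,3) for p,q in [((414,136),(444,136)),((448,140),(448,174)),((444,178),(414,178)),((410,174),(410,140))]]
B=np.array([inter(L[i],L[(i+1)%4]) for i in range(4)]); P=cast(m,B,45)[:,:2]; c=P.mean(0);print('pad',c,np.linalg.norm(np.roll(P,-1,0)-P,axis=1),'O from pad',c+55*x-92*y)
E
```

```text
[255.00000226   8.02366437] [385.00000226   7.99825456] [[405.4  -9.3]
 [422.1 108.8]] 119.2792311439407
O [587.0484975   25.28587241]
-4.887244662588935
-7.875870656176402
[[336.7, 182.8], [335.8, 233.9], [303.4, 234.3], [305.2, 182.8]] [561.43956002  29.90303774] [39.43321332 24.41077907 39.80420865 22.66312181]
slab near [[ 5.084e+02 -3.000e-01  3.500e+01]
 [ 5.192e+02  7.350e+01  3.500e+01]] [563.29516217  29.61863295]
pad [540.29927347 122.6767737 ] [34.55252079 32.25518316 34.05738447 29.61747937] O from pad [581.87389246  23.88127251]
```

```bash
python3 - <<'E'
from h import *
plan([(562,29.3,80,171.95,0.1),(562,29.3,48,171.95,0.1,30)])
E
```

```text
[562.   29.3  80.  172. ] 2
   0.01 0.01 0.67 0.00 0.00 0.00 0.10; 0.01 0.01 0.67 0.00 0.00 0.00 0.10
[562.   29.3  48.  172. ] 2
   0.00 -0.00 0.27 0.00 0.00 0.00 0.10; 0.00 -0.00 0.27 0.00 0.00 0.00 0.10
```

>>> {"name": "play_rows", "arguments": {
  "motion": "0.01 0.01 0.67 0 0 0 0.1; 0.01 0.01 0.67 0 0 0 0.1; 0 0 0.27 0 0 0 0.1; 0 0 0.27 0 0 0 0.1; 0 0 0 0 0 0 -1",
  "squeeze": 40
}}

```text
clock: 7.8
position: [561.4, 29.0, 47.3]
ee_rot: [-0.22, -3.133, -0.0]
force: [0.5, 0.2, -0.3]
finger_gap: 0.35
finger_force: 0.0
```

>>> {"name": "play_rows", "arguments": {
  "motion": "0 0 0 0 0 0 -1; 0 0 0 0 0 0 -1; 0 0 0 0 0 0 -1"
}}

```text
clock: 8.18
position: [561.9, 28.6, 48.3]
ee_rot: [0.221, 3.133, 0.0]
force: [0.6, 0.4, -2.1]
finger_gap: 0.276
finger_force: 42.8
```

>>> {"name": "play_rows", "arguments": {
  "motion": "0.3 0 0 0 0 0 -1; 0.45 0 0 0 0 0 -1; 0.45 0 0 0 0 0 -1; 0.45 0 0 0 0 0 -1; 0 0 0 0 0 0 -1"
}}

```text
clock: 8.8
position: [462.8, 42.7, 48.1]
ee_rot: [0.221, 3.134, -0.0]
force: [-0.7, 0.3, -2.5]
finger_gap: 0.275
finger_force: 42.9
```

```bash
python3 - <<'E'
from h import *
p,M=pose(); print(p,yawof(M),robot.get_state()['force'])
zc=48-25  # tcp above underside
plan([(p[0],p[1],p[2]+60,172,-1,35),(478,336.6,130,176,-1,50),(478,336.6,75+5,176,-1,40),(478,336.6,5+zc+3,176,-1,25),(478,336.6,5+zc,176,-1,25)])
E
```

```text
[462.76744346  42.69325358  48.09042966] 171.93596458708308 [-0.74184424  0.25570474 -2.50601612]
[462.8  42.7 108.1 172. ] 2
   -0.00 -0.00 -0.50 -0.00 0.00 -0.01 -1.00; -0.00 -0.00 -0.50 -0.00 0.00 -0.01 -1.00
[478.  336.6 130.  176. ] 6
   0.07 0.81 -0.06 -0.00 0.00 -0.13 -1.00; 0.06 0.82 -0.06 -0.00 0.00 -0.13 -1.00; 0.05 0.82 -0.06 -0.00 0.00 -0.13 -1.00; 0.04 0.82 -0.06 -0.00 0.00 -0.13 -1.00; 0.03 0.82 -0.06 -0.00 0.00 -0.13 -1.00
   0.02 0.82 -0.06 -0.00 0.00 -0.13 -1.00
[478.  336.6  80.  176. ] 2
   -0.00 -0.00 0.42 0.00 0.00 0.00 -1.00; -0.00 -0.00 0.42 0.00 0.00 0.00 -1.00
[478.  336.6  31.  176. ] 2
   -0.00 -0.00 0.41 0.00 0.00 0.00 -1.00; -0.00 -0.00 0.41 0.00 0.00 0.00 -1.00
[478.  336.6  28.  176. ] 1
   -0.00 -0.00 0.05 0.00 0.00 0.00 -1.00
```

>>> {"name": "play_rows", "arguments": {
  "motion": "0 0 -0.5 0 0 0 -1; 0 0 -0.5 0 0 0 -1; 0.07 0.81 -0.06 0 0 -0.13 -1; 0.06 0.82 -0.06 0 0 -0.13 -1; 0.05 0.82 -0.06 0 0 -0.13 -1"
}}

```text
clock: 9.43
position: [472.6, 191.1, 118.7]
ee_rot: [0.168, 3.136, 0.0]
force: [0.6, 0.4, -2.8]
finger_gap: 0.275
finger_force: 42.8
```

>>> {"name": "play_rows", "arguments": {
  "motion": "0.04 0.82 -0.06 0 0 -0.13 -1; 0.03 0.82 -0.06 0 0 -0.13 -1; 0.02 0.82 -0.06 0 0 -0.13 -1; 0 0 0 0 0 0 -1; 0 0 0 0 0 0 -1"
}}

```text
clock: 10.05
position: [480.6, 336.8, 128.6]
ee_rot: [-0.114, -3.139, 0.002]
force: [-0.4, -0.6, -3.9]
finger_gap: 0.272
finger_force: 43.1
```

```bash
python3 - <<'E'
from h import *
p,M=pose(); s=robot.get_state(); print(p,yawof(M),s['force'],s['finger_gap'])
im,m=snap('wrist','w3.png')
cv2.imwrite('pics/w3v.png',np.clip(255*(im/255.)**0.6,0,255).astype(np.uint8))
plan([(478,336.6,80,176,-1,40),(478,336.6,31,176,-1,25)])
E
```

```text
[480.56814975 336.82881815 128.6253547 ] 175.84090212834099 [-0.43576455 -0.63736317 -3.92090969] 0.27220684781226584
[478.  336.6  80.  176. ] 2
   0.02 0.00 0.41 -0.01 -0.01 -0.02 -1.00; 0.02 0.00 0.41 -0.01 -0.01 -0.02 -1.00
[478.  336.6  31.  176. ] 2
   -0.00 -0.00 0.41 0.00 0.00 0.00 -1.00; -0.00 -0.00 0.41 0.00 0.00 0.00 -1.00
```

View pics/w3v.png

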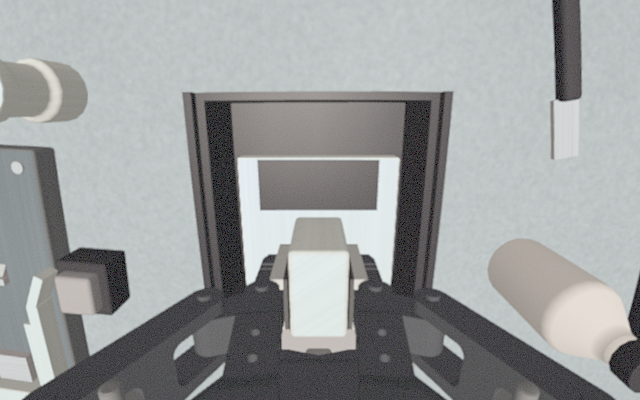

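The holder is held level. Its slab spans columns 238–400, centred between the case walls at columns 205 and 435. I'll lower it.

>>> {"name": "play_rows", "arguments": {
  "motion": "0.02 0 0.41 0 0 0 -1; 0.01 0 0.41 0 0 0 -1; 0 0 0.41 0 0 0 -1; 0 0 0.36 0 0 0 -1; 0 0 0 0 0 0 -1"
}}

```text
clock: 10.72
position: [477.2, 335.3, 31.8]
ee_rot: [-0.117, -3.135, 0.004]
force: [0.0, -0.4, -2.6]
finger_gap: 0.278
finger_force: 42.9
```

>>> {"name": "play_rows", "arguments": {
  "motion": "0 0 0.04 0 0 0 -1; 0 0 0.04 0 0 0 -1; 0 0 0 0 0 0 -1"
}}

```text
clock: 11.1
position: [479.1, 337.4, 29.7]
ee_rot: [0.114, 3.139, 0.001]
force: [0.7, -0.1, -3.4]
finger_gap: 0.273
finger_force: 42.9
```

>>> {"name": "play_rows", "arguments": {
  "motion": "0 0 0.04 0 0 0 -1; 0 0 0 0 0 0 -1"
}}

```text
clock: 11.35
position: [479.4, 337.5, 28.0]
ee_rot: [0.114, 3.138, 0.001]
force: [-2.0, -2.0, 5.2]
finger_gap: 0.273
finger_force: 44.3
```

On the floor. I'll release and go for the cover.

>>> {"name": "play_rows", "arguments": {
  "motion": "0 0 0 0 0 0 0.2; 0 0 0 0 0 0 0.2; 0 0 0 0 0 0 0.2; 0 0 -0.4 0 0 0 0.2; 0 0 -0.8 0 0 0 0.2"
}}

```text
clock: 11.98
position: [476.8, 336.4, 97.0]
ee_rot: [-0.114, -3.134, 0.004]
force: [0.1, 2.0, 0.5]
finger_gap: 0.598
finger_force: 0.0
```

>>> {"name": "play_rows", "arguments": {
  "motion": "0 0 -0.8 0 0 0 0.2; 0 0 0 0 0 0 0.2; 0 0 0 0 0 0 0.2"
}}

```text
clock: 12.35
position: [478.4, 337.1, 146.1]
ee_rot: [-0.114, -3.139, 0.0]
force: [-0.8, -0.9, 0.9]
finger_gap: 0.603
finger_force: 0.0
```

```bash
python3 - <<'E'
from h import *
p,M=pose(); s=robot.get_state(); print(p,yawof(M),s['force'],s['finger_gap'])
im,m=snap('wrist','w4.png')
cv2.imwrite('pics/w4v.png',np.clip(255*(im/255.)**0.6,0,255).astype(np.uint8))
plan([(602.5,328.5,150,176,.3),(602.5,328.5,84,176,.3,40)])
E
```

```text
[478.3987374  337.13365752 146.13671233] 175.8273957444254 [-0.82070547 -0.87595099  0.94317438] 0.6030091730237717
[602.5 328.5 150.  176. ] 3
   -0.69 0.00 -0.03 -0.00 -0.01 -0.01 0.30; -0.69 0.00 -0.03 -0.00 -0.01 -0.01 0.30; -0.69 0.00 -0.03 -0.00 -0.01 -0.01 0.30
[602.5 328.5  84.  176. ] 2
   -0.00 -0.00 0.55 0.00 0.00 0.00 0.30; -0.00 -0.00 0.55 0.00 0.00 0.00 0.30
```

View pics/w4v.png

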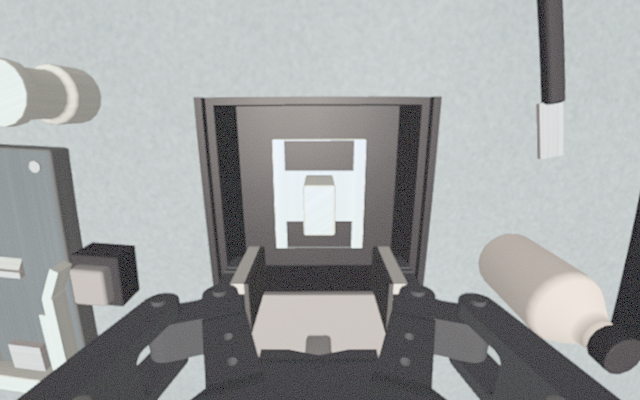

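The used holder lies flat in the middle of the case, at (319,195). Now I'll shut the cover.

>>> {"name": "play_rows", "arguments": {
  "motion": "-0.69 0 -0.03 0 0 0 0.3; -0.69 0 -0.03 0 0 0 0.3; -0.69 0 -0.03 0 0 0 0.3; 0 0 0.55 0 0 0 0.3; 0 0 0.53 0 0 0 0.3"
}}

```text
clock: 13.02
position: [602.0, 327.6, 84.1]
ee_rot: [-0.115, -3.137, 0.002]
force: [-0.4, 0.2, -0.1]
finger_gap: 0.649
finger_force: 0.0
```

>>> {"name": "play_rows", "arguments": {
  "motion": "0 0 0 0 0 0 -1; 0 0 0 0 0 0 -1; 0 0 0 0 0 0 -1; 0 0 0 0 0 0 -1",
  "squeeze": 30
}}

```text
clock: 13.52
position: [602.5, 328.0, 87.7]
ee_rot: [-0.114, -3.139, 0.0]
force: [-1.5, -2.7, -3.2]
finger_gap: 0.222
finger_force: 35.3
```

>>> {"name": "play_rows", "arguments": {
  "motion": "0.45 0 0 0 0 0 -1; 0.5 0 0 0 0 0 -1; 0.5 0 0 0 0 0 -1; 0.5 0 0 0 0 0 -1; 0.4 0 0 0 0 0 -1"
}}

```text
clock: 14.15
position: [461.5, 337.8, 87.7]
ee_rot: [0.114, 3.138, -0.002]
force: [1.8, -3.6, -4.3]
finger_gap: 0.225
finger_force: 35.2
```

>>> {"name": "play_rows", "arguments": {
  "motion": "0.05 0 0 0 0 0 -1; 0 0 0 0 0 0 -1"
}}

```text
clock: 14.4
position: [458.5, 338.1, 87.7]
ee_rot: [-0.113, -3.139, 0.002]
force: [-2.9, -3.9, -2.7]
finger_gap: 0.229
finger_force: 35.5
```

>>> {"name": "play_rows", "arguments": {
  "motion": "0.05 0 0 0 0 0 -1; 0 0 0 0 0 0 -1"
}}

```text
clock: 14.65
position: [457.8, 338.1, 87.7]
ee_rot: [0.114, 3.136, -0.001]
force: [5.7, -4.5, -7.3]
finger_gap: 0.228
finger_force: 34.9
```

Cover shut against its stop after 144.9 mm of travel. Next is the fresh holder.

```bash
python3 - <<'E'
from h import *
p=np.array([457.8,338.1,87.7]); M=R.from_euler('ZX',[176,180],degrees=True).as_matrix()
plan([(457.8,338.1,145,176,.3),(515.5,-307,165,197.3,.3)],p,M)
E
```

```text
[457.8 338.1 145.  176. ] 1
   0.00 0.00 -0.95 0.00 0.00 0.00 0.30
[ 515.5 -307.   165.   197.3] 12
   -0.14 -0.89 -0.03 -0.00 0.00 -0.36 0.30; -0.11 -0.89 -0.03 -0.00 0.00 -0.36 0.30; -0.09 -0.90 -0.03 -0.00 0.00 -0.36 0.30; -0.06 -0.90 -0.03 -0.00 0.00 -0.36 0.30; -0.03 -0.90 -0.03 -0.00 0.00 -0.36 0.30
   -0.00 -0.90 -0.03 -0.00 0.00 -0.36 0.30; 0.02 -0.90 -0.03 -0.00 0.00 -0.36 0.30; 0.05 -0.90 -0.03 -0.00 0.00 -0.36 0.30; 0.08 -0.90 -0.03 -0.00 0.00 -0.36 0.30; 0.11 -0.89 -0.03 -0.00 0.00 -0.36 0.30
   0.14 -0.89 -0.03 -0.00 0.00 -0.36 0.30; 0.16 -0.88 -0.03 -0.00 0.00 -0.36 0.30
```

>>> {"name": "play_rows", "arguments": {
  "motion": "-0.04 0 0 0 0 0 -1; 0 0 0 0 0 0 0.3; 0 0 0 0 0 0 0.3; 0 0 -0.95 0 0 0 0.3; -0.14 -0.89 -0.03 0 0 -0.36 0.3"
}}

```text
clock: 15.28
position: [466.7, 288.1, 152.2]
ee_rot: [0.056, 3.129, 0.009]
force: [1.2, -0.8, -0.6]
finger_gap: 0.649
finger_force: 0.0
```

>>> {"name": "play_rows", "arguments": {
  "motion": "-0.11 -0.89 -0.03 0 0 -0.36 0.3; -0.09 -0.9 -0.03 0 0 -0.36 0.3; -0.06 -0.9 -0.03 0 0 -0.36 0.3; -0.03 -0.9 -0.03 0 0 -0.36 0.3; 0 -0.9 -0.03 0 0 -0.36 0.3"
}}

```text
clock: 15.9
position: [486.9, 14.1, 156.2]
ee_rot: [-0.183, 3.133, -0.0]
force: [0.8, 1.0, 0.0]
finger_gap: 0.649
finger_force: 0.0
```

>>> {"name": "play_rows", "arguments": {
  "motion": "0.02 -0.9 -0.03 0 0 -0.36 0.3; 0.05 -0.9 -0.03 0 0 -0.36 0.3; 0.08 -0.9 -0.03 0 0 -0.36 0.3; 0.11 -0.89 -0.03 0 0 -0.36 0.3; 0.14 -0.89 -0.03 0 0 -0.36 0.3"
}}

```text
clock: 16.52
position: [511.0, -255.4, 165.2]
ee_rot: [-0.428, 3.11, -0.002]
force: [1.1, -0.4, -0.6]
finger_gap: 0.65
finger_force: 0.0
```

>>> {"name": "play_rows", "arguments": {
  "motion": "0.16 -0.88 -0.03 0 0 -0.36 0.3; 0 0 0 0 0 0 0.3; 0 0 0 0 0 0 0.3"
}}

```text
clock: 16.9
position: [515.5, -306.4, 166.1]
ee_rot: [-0.476, 3.105, 0.0]
force: [-0.2, 0.5, -0.5]
finger_gap: 0.647
finger_force: 0.0
```

```bash
python3 - <<'E'
from h import *
p,M=pose(); print(p,yawof(M))
im,m=snap('wrist','w5.png'); import pickle; pickle.dump(m,open('w5.pkl','wb'))
t,mt=snap('top','top5.png')
print(proj(m,[[515.5,-307,54]]))
# cover check in top view
v=np.vstack([cv2.resize(im,(560,350),interpolation=cv2.INTER_AREA),np.zeros((240,560,3),np.uint8)])
a=cv2.resize(t[140:240,185:265],(192,240),interpolation=cv2.INTER_CUBIC); v[350:,:192]=a
cv2.imwrite('pics/v5.png',np.clip(255*(v/255.)**0.6,0,255).astype(np.uint8))
E
```

```text
[ 515.4588166  -306.38113702  166.12784226] -162.58453053180637
[[316.19564904 200.05883854]]
```

View pics/v5.png

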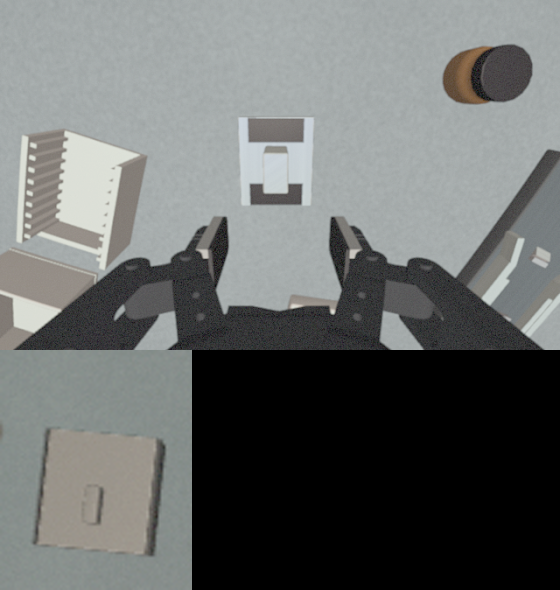

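The cover is seen fully shut. The fresh holder's block is at (276,173), squarely under the gripper, so I'll grasp it.

>>> {"name": "play_rows", "arguments": {
  "motion": "0.03 0 0.7 0 0 0 0.1; 0 0 0.7 0 0 0 0.1; 0 0 0.55 0 0 0 0.1; 0 0 0.43 0 0 0 0.1; 0 0 0 0 0 0 -1",
  "squeeze": 50
}}

```text
clock: 17.62
position: [512.2, -305.0, 21.1]
ee_rot: [0.478, -3.102, -0.005]
force: [-0.8, -4.0, -2.2]
finger_gap: 0.35
finger_force: 2.6
```

>>> {"name": "play_rows", "arguments": {
  "motion": "0 0 0 0 0 0 -1; 0 0 0 0 0 0 -1; 0 0 0 0 0 0 -1"
}}

```text
clock: 18.0
position: [513.6, -307.3, 23.6]
ee_rot: [-0.476, 3.105, -0.001]
force: [-0.5, -0.7, -5.6]
finger_gap: 0.273
finger_force: 53.2
```

```bash
python3 - <<'E'
from h import *
p,M=pose(); s=robot.get_state(); print(p,yawof(M),s['force'],s['finger_gap'])
# used gripped at rail -120: TCP 462.8,42.7,48 -> target same line
plan([(p[0],p[1],110,197.5,-1,45),(463.3,42.7,110,171.95,-1),(463.3,42.7,56,171.95,-1,30)])
E
```

```text
[ 513.62629687 -307.34611132   23.63444464] -162.56550452175637 [-0.45945115 -0.65522794 -5.56294796] 0.2732899472699437
[ 513.6 -307.3  110.   197.5] 2
   -0.00 -0.00 -0.72 -0.00 0.00 -0.01 -1.00; -0.00 -0.00 -0.72 -0.00 0.00 -0.01 -1.00
[463.3  42.7 110.  172. ] 7
   -0.14 0.83 0.00 -0.00 -0.00 0.73 -1.00; -0.08 0.84 0.00 -0.00 -0.00 0.73 -1.00; -0.03 0.84 0.00 -0.00 -0.00 0.73 -1.00; 0.02 0.84 0.00 -0.00 -0.00 0.73 -1.00; 0.08 0.84 0.00 -0.00 -0.00 0.73 -1.00
   0.13 0.83 0.00 -0.00 -0.00 0.73 -1.00; 0.18 0.82 0.00 -0.00 -0.00 0.73 -1.00
[463.3  42.7  56.  172. ] 2
   0.00 -0.00 0.45 0.00 0.00 0.00 -1.00; 0.00 -0.00 0.45 0.00 0.00 0.00 -1.00
```

>>> {"name": "play_rows", "arguments": {
  "motion": "0 0 -0.72 0 0 0 -1; 0 0 -0.72 0 0 0 -1; -0.14 0.83 0 0 0 0.73 -1; -0.08 0.84 0 0 0 0.73 -1; -0.03 0.84 0 0 0 0.73 -1"
}}

```text
clock: 18.62
position: [491.7, -155.9, 109.8]
ee_rot: [-0.173, 3.136, 0.0]
force: [1.2, -0.2, -4.4]
finger_gap: 0.273
finger_force: 53.3
```

>>> {"name": "play_rows", "arguments": {
  "motion": "0.02 0.84 0 0 0 0.73 -1; 0.08 0.84 0 0 0 0.73 -1; 0.13 0.83 0 0 0 0.73 -1; 0.18 0.82 0 0 0 0.73 -1; 0 0 0 0 0 0 -1"
}}

```text
clock: 19.25
position: [462.8, 45.4, 109.4]
ee_rot: [-0.215, -3.133, -0.001]
force: [0.1, -0.8, -3.8]
finger_gap: 0.27
finger_force: 53.2
```

>>> {"name": "play_rows", "arguments": {
  "motion": "0 0 0.4 0 0 0 -1; 0 0 0.45 0 0 0 -1; 0 0 0 0 0 0 -1"
}}

```text
clock: 19.62
position: [462.0, 42.2, 56.8]
ee_rot: [-0.223, -3.129, -0.0]
force: [0.6, 0.7, -4.1]
finger_gap: 0.278
finger_force: 53.1
```

```bash
python3 - <<'E'
from h import *
p,M=pose(); s=robot.get_state(); print(p,yawof(M),s['force'],s['finger_gap'])
plan([(463.3,42.7,51,171.95,-1,30)])
E
```

```text
[461.95226708  42.19523255  56.82637061] 171.8511700823708 [ 0.60068     0.72306782 -4.08772367] 0.27763127874083765
[463.3  42.7  51.  172. ] 1
   -0.02 0.01 0.10 -0.00 -0.06 -0.02 -1.00
```

>>> {"name": "play_rows", "arguments": {
  "motion": "-0.01 0.01 0.06 0 0 0.02 -1; 0 0 0.06 0 0 0 -1; 0 0 0 0 0 0 -1"
}}

```text
clock: 20.0
position: [464.9, 42.9, 51.7]
ee_rot: [0.225, 3.133, -0.0]
force: [-0.4, 0.0, -4.8]
finger_gap: 0.27
finger_force: 53.2
```

>>> {"name": "play_rows", "arguments": {
  "motion": "0 0 0.02 0 0 0 -1; 0 0 0 0 0 0 -1"
}}

```text
clock: 20.25
position: [464.7, 43.0, 50.2]
ee_rot: [0.225, 3.133, -0.0]
force: [0.2, 0.4, -4.4]
finger_gap: 0.271
finger_force: 53.2
```

>>> {"name": "play_rows", "arguments": {
  "motion": "0 0 0.03 0 0 0 -1; 0 0 0 0 0 0 -1"
}}

```text
clock: 20.5
position: [464.7, 42.8, 48.2]
ee_rot: [0.225, 3.133, -0.001]
force: [1.2, -1.2, -5.6]
finger_gap: 0.275
finger_force: 53.2
```

>>> {"name": "play_rows", "arguments": {
  "motion": "0 0 0.02 0 0 0 -1; 0 0 0 0 0 0 -1"
}}

```text
clock: 20.75
position: [464.9, 42.7, 47.7]
ee_rot: [0.225, 3.133, -0.001]
force: [-3.5, -2.9, 3.8]
finger_gap: 0.269
finger_force: 54.3
```

>>> {"name": "play_rows", "arguments": {
  "motion": "-0.3 0 0 0 0 0 -1; -0.35 0 0 0 0 0 -1; -0.35 0 0 0 0 0 -1; -0.35 0 0 0 0 0 -1; 0 0 0 0 0 0 -1"
}}

```text
clock: 21.38
position: [546.4, 31.4, 47.4]
ee_rot: [0.226, 3.131, 0.001]
force: [3.2, -0.1, 1.7]
finger_gap: 0.273
finger_force: 55.2
```

```bash
python3 - <<'E'
from h import *
p,M=pose(); s=robot.get_state(); print(p,yawof(M),s['force'],s['ft_torque'])
a=np.radians(-8.05); x=np.array([np.cos(a),np.sin(a)]); y=np.array([-x[1],x[0]])
for q in([561.9,28.6],[462.8,42.7],p[:2]): d=np.array(q)-[583.3,26.2]; print(d@x,d@y)
E
```

```text
[546.37811122  31.39509881  47.4355932 ] 171.76010278033797 [ 3.22282045 -0.07052247  1.74677996] [-0.10971739 -0.36296108  0.04315012]
-21.52521886877439 -0.6204455265032052
-121.62323607620026 -0.5370720183055826
-37.28557655555646 -0.02653110440366396
```

>>> {"name": "play_rows", "arguments": {
  "motion": "-0.2 0 0 0 0 0 -1; -0.2 0 0 0 0 0 -1; -0.15 0 0 0 0 0 -1; 0 0 0 0 0 0 -1"
}}

```text
clock: 21.88
position: [573.4, 27.8, 47.3]
ee_rot: [-0.223, -3.123, -0.001]
force: [-15.7, 1.3, 14.7]
finger_gap: 0.268
finger_force: 57.2
```

>>> {"name": "play_rows", "arguments": {
  "motion": "-0.08 0 0 0 0 0 -1; 0 0 0 0 0 0 -1"
}}

```text
clock: 22.12
position: [576.9, 27.3, 47.4]
ee_rot: [-0.223, -3.121, -0.001]
force: [-21.4, 2.1, 19.9]
finger_gap: 0.274
finger_force: 57.7
```

>>> {"name": "play_rows", "arguments": {
  "motion": "0 0 -0.02 0 0 0 -1; -0.05 0 -0.01 0 0 0 -1; 0 0 0 0 0 0 -1"
}}

```text
clock: 22.5
position: [580.2, 26.8, 47.5]
ee_rot: [-0.223, -3.122, -0.002]
force: [-12.7, 1.6, 5.7]
finger_gap: 0.271
finger_force: 55.9
```

>>> {"name": "play_rows", "arguments": {
  "motion": "-0.06 0 0 0 0 0 -1; 0 0 0 0 0 0 -1"
}}

```text
clock: 22.75
position: [583.3, 26.4, 47.6]
ee_rot: [-0.223, -3.121, -0.002]
force: [-15.1, 1.4, 8.8]
finger_gap: 0.271
finger_force: 56.1
```

>>> {"name": "play_rows", "arguments": {
  "motion": "-0.05 0 0 0 0 0 -1; 0 0 0 0 0 0 -1"
}}

```text
clock: 23.0
position: [586.0, 26.0, 47.5]
ee_rot: [-0.223, -3.12, -0.002]
force: [-16.4, 2.2, 9.2]
finger_gap: 0.275
finger_force: 56.2
```

```bash
python3 - <<'E'
from h import *
p,M=pose(); s=robot.get_state(); print(p,yawof(M),s['force'],s['ft_torque'])
t,mt=snap('top','top6.png')
for f in('top1','top6','top0'):
    g=cv2.cvtColor(cv2.imread(f'pics/{f}.png'),cv2.COLOR_BGR2GRAY); print(f,g[178:188,292].tolist())
E
```

```text
[585.98243031  26.00598637  47.48523568] 171.8193245129681 [-16.43726902   2.17069113   9.22699825] [ 0.23173248  2.44667859 -0.06601117]
top1 [110, 108, 109, 110, 111, 110, 109, 113, 111, 71]
top6 [117, 121, 125, 129, 133, 135, 137, 139, 142, 147]
top0 [110, 111, 111, 115, 113, 114, 114, 116, 114, 64]
```

>>> {"name": "play_rows", "arguments": {
  "motion": "-0.06 0 0 0 0 0 -1; 0 0 0 0 0 0 -1"
}}

```text
clock: 23.3
position: [589.3, 25.5, 47.5]
ee_rot: [-0.223, -3.12, -0.002]
force: [-17.2, 1.7, 10.9]
finger_gap: 0.271
finger_force: 56.4
```

>>> {"name": "play_rows", "arguments": {
  "motion": "0.08 0 0 0 0 0 -1; 0 0 0 0 0 0 -1"
}}

```text
clock: 23.55
position: [586.8, 25.8, 47.3]
ee_rot: [-0.224, -3.126, -0.001]
force: [-7.8, 1.6, -0.1]
finger_gap: 0.275
finger_force: 55.0
```

>>> {"name": "play_rows", "arguments": {
  "motion": "0.06 0 0 0 0 0 -1; 0 0 0 0 0 0 -1"
}}

```text
clock: 23.8
position: [583.8, 26.3, 47.3]
ee_rot: [-0.224, -3.127, -0.001]
force: [-6.4, 1.1, -1.6]
finger_gap: 0.271
finger_force: 54.7
```

>>> {"name": "play_rows", "arguments": {
  "motion": "0.05 0 0 0 0 0 -1; 0 0 0 0 0 0 -1"
}}

```text
clock: 24.05
position: [583.1, 26.2, 47.8]
ee_rot: [-0.225, -3.132, -0.001]
force: [0.7, 2.0, -10.8]
finger_gap: 0.272
finger_force: 53.4
```

>>> {"name": "play_rows", "arguments": {
  "motion": "0.03 0 0 0 0 0 -1; 0 0 0 0 0 0 -1"
}}

```text
clock: 24.3
position: [582.8, 26.2, 48.3]
ee_rot: [0.226, 3.131, 0.001]
force: [4.7, 2.0, -15.1]
finger_gap: 0.274
finger_force: 52.8
```

Backing out is blocked at x≈583, so the catch is up behind the holder. I'll relax the pull, release and rise.

>>> {"name": "play_rows", "arguments": {
  "motion": "-0.05 0 0 0 0 0 -1; 0 0 0 0 0 0 0.1; 0 0 0 0 0 0 0.1; 0 0 0 0 0 0 0.1; 0 0 -0.4 0 0 0 0.1"
}}

```text
clock: 24.92
position: [583.7, 25.7, 71.7]
ee_rot: [-0.225, -3.13, -0.0]
force: [-0.5, -0.9, 0.5]
finger_gap: 0.547
finger_force: 0.0
```

>>> {"name": "play_rows", "arguments": {
  "motion": "0.3 0 -0.8 0 0 0 0.1; 0.5 0 -0.8 0 0 0 0.1; 0.5 0 -0.6 0 0 0 0.1; 0.5 0 0 0 0 0 0.1; 0 0 0 0 0 0 0.1"
}}

```text
clock: 25.55
position: [477.5, 41.3, 205.6]
ee_rot: [0.225, 3.132, -0.0]
force: [-0.3, -0.2, 0.3]
finger_gap: 0.551
finger_force: 0.0
```

```bash
python3 - <<'E'
from h import *
p,M=pose(); print(p,robot.get_state()['force'])
im,m=snap('wrist','w6.png'); s,ms=snap('scene','s6.png')
v=np.hstack([im[100:400,120:520],cv2.resize(s[180:270,290:410],(400,300),interpolation=cv2.INTER_CUBIC)])
cv2.imwrite('pics/v6.png',np.clip(255*(v/255.)**0.6,0,255).astype(np.uint8))
print(proj(m,[[583.3,26.2,79]])-[120,100])
E
```

```text
[477.47678076  41.26095204 205.64572994] [-0.29837821 -0.15860494  0.2725525 ]
[[197.53088191 202.485777  ]]
```

View pics/v6.png

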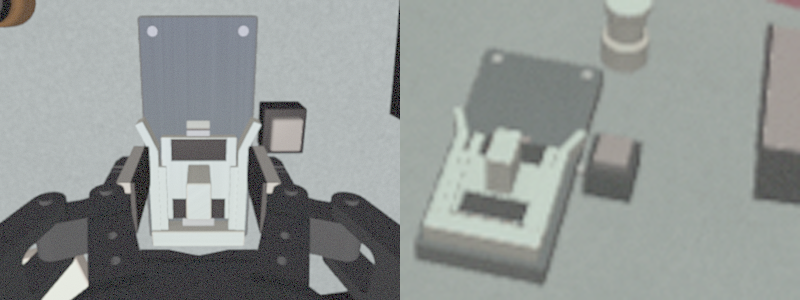

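The tooth stands at (198,128) just behind the slab, the fresh holder is home at (199,200), and the robot is clear of everything. Handing in.

```bash
python3 -c "
from h import *
print(robot.hand_in())"
```

```text
the job is handed in; nothing more can be done
None
```

The holder change is done and handed in at about 26 s on the robot's clock: the used holder lies flat in the case with the cover shut to its stop, and the fresh holder is latched in the rail with the catch up; no score came back.

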